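# Unlock the analyser and draw out its sample tray

## Task

Slide the blue tray lock on the analyser's deck all the way to its end stop at the green plate, and only then draw the sample tray out fully to its stop by the orange pull. Draw it gently, so that the two sample jars inside stay standing, let go, and leave everything else on the bench where it stands.

Things in the scene. Friction and masses are not known exactly. Their poses are not given: they have to be found in the camera images.
- analyser: White instrument, fixed, 240 deep (x), 360 mm wide (y), deck 110 above the bench. Origin: centre of underside; -x points out of its front, to the robot. A lamp bar along y hangs above the deck, x -55 to -5, z 263 to 291 mm, on posts 20 mm thick at y +-166 (x -26 to -4): just behind and above the lock grip, it bars a gripper pointing straight down; come from the front, tilted about 40 degrees.
- lock (a joint): Slide of the blue tray lock along the analyser's y axis, 0 to 0.100 m; 0 = end stop at the -y end, 0.100 = end stop at the +y end, growing towards +y. About 3 N of friction; it stays where it is left.
- lock_grip (a point): Top centre of the blue lock grip: upright fin 20 mm thick (y), 30 deep (x), 50 tall, on a carriage 36 x 60 x 8 mm on a track 12 mm high, 180 mm long. The fin's top is 70 mm above the deck, 180 mm above the bench, at x = -60 mm of the analyser, y = lock joint - 50 mm. Its axes are the analyser's.
- green_plate: Green plate, 40 x 40 x 4 mm, fixed on the deck beyond one end of the lock's track (y +115 or -115 mm of the analyser): marks the free end, to which the lock must go. Origin: centre of its underside.
- red_plate: Red plate of the same size beyond the other end of the track: marks the locked end.
- tray (a joint): Slide of the sample tray out of the analyser's front (along its -x), 0 = shut, 0.110 m = fully out at its stop. About 2 N of friction; it stays where it is left.
- tray_pull (a point): Grasp point of the orange pull: upright fin 14 mm thick (y), 36 tall (z 52 to 88 mm above the bench), standing 62 mm out of the middle of the grey tray front. The point: 70 mm above the bench, mid-thickness, 40 mm out from the tray front; x = -160 mm of the analyser when shut. Axes: the analyser's. Tray front: 266 mm wide, z 5 to 91 mm, flush with the deck's edge when shut.
- jar_white: White sample jar with black cap, 44 mm across, 62 mm tall, standing loose in the tray (hidden while the tray is shut). Origin: centre of its underside, z up.
- jar_amber: Amber sample jar with white cap, 44 mm across, 62 mm tall, standing loose in the tray. Origin: centre of its underside, z up.
- beaker: Bystander: glass beaker, 80 mm across, 105 mm tall, standing on a black stirring plate 140 x 140 x 30 mm beside the analyser. Origin: centre of its underside.
- reagent_bottle: Bystander: amber bottle with blue cap, 68 mm across, 150 mm tall. Origin: centre of its underside.
- vial: Bystander: white vial with black cap, 34 mm across, 60 mm tall, on the deck behind the lamp bar. Origin: centre of its underside.
- bulb: Bystander: orange squeeze bulb on a foot, 64 mm across, 100 mm tall. Origin: centre of its underside.
- dish: Bystander: white dish, 100 mm across, 30 mm tall. Origin: centre of its underside.
- spatula: Bystander: spatula 180 mm long lying on the bench. Its x axis runs along it.

How it is judged:
On the way, in this order (a step that is already met when the one before it is completed fails the run):
1. the blue lock is at its end stop at the green plate (within 4 mm) (((y of green_plate in the frame of analyser above 0 m and value of joint lock above 0.096 m) or (y of green_plate in the frame of analyser below 0 m and value of joint lock below 0.004 m))), for 0.2 s.
2. the tray is out at its stop (within 5 mm) (value of joint tray above 0.105 m), for 0.2 s.
At the end, for the whole second after the job is handed in: The blue lock stands within 4 mm of its end stop at the green plate, the tray is out to within 5 mm of its stop and at rest, and both jars stand upright (within 0.2 rad) and still on the tray's floor (((y of green_plate in the frame of analyser above 0 m and value of joint lock above 0.096 m) or (y of green_plate in the frame of analyser below 0 m and value of joint lock below 0.004 m)) and value of joint tray above 0.105 m and velocity of joint tray between -0.01 and 0.01 m/s and angle between each of jar_white, jar_amber's own z axis and vertical below 0.2 rad and linear speed of each of jar_white, jar_amber below 0.02 m/s and z of each of jar_white, jar_amber in the frame of analyser below 0.025 m); the robot touches nothing.
It fails at once if the tray is drawn more than 12 mm while the lock is more than 8 mm from its end stop at the green plate (value of joint tray above 0.012 m and not ((y of green_plate in the frame of analyser above 0 m and value of joint lock above 0.092 m) or (y of green_plate in the frame of analyser below 0 m and value of joint lock below 0.008 m))).
It fails at once if a sample jar tips (more than 0.5 rad) (angle between any of jar_white, jar_amber's own z axis and vertical above 0.5 rad).
It fails at once if a bystander is moved more than 30 mm (distance of any of beaker, reagent_bottle, vial, bulb, dish, spatula from where it was at the start of the episode above 0.03 m).
It also fails if it takes over 67 s, if anything falls off the work surface, if the arm or the gripper's body presses on something with over 40 N, if the wrist force passes 120 N, or if a joint passes its speed limit or range.

## Robot

A 7-joint arm with a two-finger parallel gripper is mounted at the origin on the work surface. World frame = base frame: x ahead of the robot, y to its left, z up, the work surface at z = 0. Lengths are in m, angles in rad, forces in N, time in s.
With the tool pointing down it reaches from about 0.4 to 0.85 m from the base axis. Payload 10.4 kg.
Tool frame: the origin (TCP) lies at the very end of the fingers, on their centre line; the grasp point (between the pads) lies 19 mm behind it; z points along the fingers, y is the line along which they close (so a half turn about z gives the same grasp; the last joint's range is limited). The gripper opens to 85 mm and grips with 20 to 120 N. Pads are 22 mm wide; open, the fingers measure 114 mm over their backs; the gripper's body (76 mm by 85 mm) begins 54 mm behind the grasp point. The pads swing forward as they close: fully open they stand 13 mm farther back than shut.
Start: joints at [-1.23, 0.332, -0.065, 1.46, 0.022, 1.35, -0.088], TCP at [0.222, 0.584, 0.231] pointing down, gripper open.
Joint ranges: [-2.6, 2.6], [-0.5, 2.12], [-1.47, 1.34], [0.16, 2.42], [-1.27, 4.41], [0.06, 2.06], [-2.6, 2.6]. Speed limits (rad/s): [2.22, 2.22, 2.79, 2.79, 3.14, 3.14, 3.14].

## Interface

Orientations are given as a unit quaternion [w, x, y, z].
In Python, from plant import telemetry, imaging, workorder gives the robot as it stands.
- The arm moves only by the shell command python3 -m jog 'ROWS' [FORCE]. ROWS is JSON, a list of rows, each a list of 7 numbers: the opening, from 0 (shut) to 1 (fully open), then the shift along the tool's x, y, z as a fraction of full scale, then the turn, a rotation vector about the tool's x, y, z as a fraction of full scale. A call has 1 to 10 rows; each row shifts and turns the commanded pose from where the row before left it, along the tool's axes as they then stand; what a row does not reach is not made up. Full scale, the value 1, is 20 cm for a shift and 180 degrees for a turn. A row lasts 1/12 s, in which the tool goes at most 41.7 mm and 7.16 degrees, less where a joint would pass 70% of its speed; a pose out of reach is approached as far as the arm can. A call with a number of a shift or a turn outside -1 to 1 is refused whole. A call with a gripper value outside its range is refused whole. The fingers move at their own pace and stop on an object; FORCE is the grip in N (left out, the last holds). Time passes only in rows, so rows that do not move let the fingers close. It gives the time, the measured TCP pose, the force, the opening and the grip force at its end, in the units of the state.
- telemetry.get_obs(): the state, without advancing time (a new reading comes with each control period).
- imaging.snapshot(name): name is "side" or "top"; returns a dict with "image" (384x512x3 uint8, red, green, blue), "fx", "fy", "cx", "cy" (pixels), "R" (3x3) and "t" (3): a world point X has camera coordinates R X + t. Camera axes: x right, y down, z forward; pixel columns grow to the right and rows downward; lengths in m; the calibration is good to about 2 mm. A picture is of the moment at which its call begins. There is no depth.
- workorder.hand_in(): hands the job in; it is judged then, once.
The state is a dict: "t": time; "joints": joint angles; "dq": joint speeds; "tau": joint torques, N m; "tool_pos": TCP position; "ee_rot": TCP orientation; "contact_force": force on the tool from outside, world axes, zero at the start; "torque": the same for the moment, N m; "grip_width": finger opening in m; "finger_force": force on a finger pad.
Only numpy, scipy, OpenCV 4.12 (cv2) and the standard library are available. Lean on these libraries where they do the work, as an engineer would, in place of code of your own. Each camera call takes 0.05 s, during which the arm holds its last target. There are 200 camera calls.

## Working session

There is one attempt and no reset: what is moved stays moved. The work goes in short steps, Python scripts to look and compute and a shell command to move; the robot and the scene stay as the last step left them, time stands still between calls to the robot, and variables do not carry over. Pictures are saved under pics/ and viewed, at most 10 in all, crops included, and the job is handed in when it is done.

```bash
mkdir -p pics; ls
python3 - <<'E'
from plant import telemetry, imaging
import cv2, pickle
for n in("side","top"):
    s=imaging.snapshot(n); pickle.dump(s,open(f"{n}0.pkl","wb"))
    cv2.imwrite(f"pics/{n}0.png",s["image"][:,:,::-1]); print(n,s["fx"],s["cx"],s["cy"],s["R"],s["t"])
print(telemetry.get_obs())
E
```

```text
pics
side 380.77550607745843 257.20466040889966 187.64663906994184 [[ 0.7638313  -0.64533282  0.01035853]
 [-0.41341536 -0.50152694 -0.75997268]
 [ 0.49563039  0.57620854 -0.64987248]] [-0.40601714  0.32543555  0.80359919]
top 387.2447599440789 252.3679542758978 193.5315396752636 [[-0.00906104 -0.99994158  0.00589336]
 [-0.99466965  0.00840757 -0.10276969]
 [ 0.10271413 -0.00679314 -0.99468772]] [0.01396275 0.56102698 1.04706307]
{'t': 0.1, 'joints': array([-1.22958005,  0.33283003, -0.06466234,  1.46084213,  0.02162092,
        1.34991573, -0.08848632]), 'dq': array([-5.60068272e-05, -2.74472569e-03,  1.49760776e-03, -1.67569158e-03,
        8.42878397e-04, -2.06262975e-03, -5.61217271e-04]), 'tau': array([ 1.09454711e-03, -6.26741338e+01,  4.86365310e-02, -3.92430961e+01,
        1.60571246e-02,  6.86324638e-03, -8.30106970e-07]), 'tool_pos': array([0.22231375, 0.58376711, 0.23058933]), 'ee_rot': array([-7.24965018e-05,  1.80905747e-01,  9.83500223e-01, -6.45752464e-04]), 'contact_force': array([-0.45993719,  1.1059904 ,  0.13827754]), 'torque': array([ 0.01624097,  0.0250913 , -0.0116093 ]), 'finger_force': 0.0, 'grip_width': 0.08568996915630216}
```

View pics/side0.png

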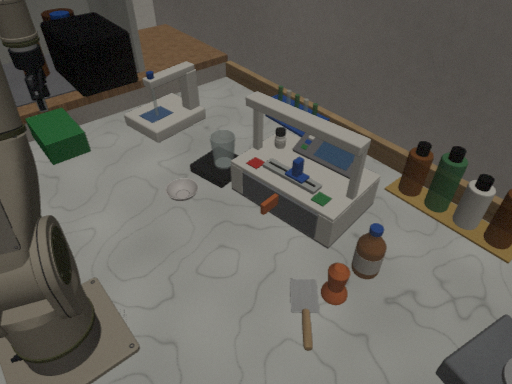

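View pics/top0.png

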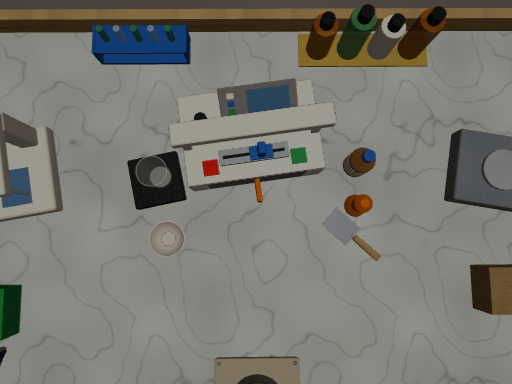

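The side view shows red plate at about (256,163), green at (321,199) and the blue fin at (297,170), with the orange pull at (269,204). In the top view red is at (210,168), green (299,156), fin (261,150) and pull (258,190). Green is therefore on the world -y side. Next I measure these by masks and two-view triangulation.

```bash
cat > h.py <<'E'
import numpy as np, cv2, pickle
from plant import telemetry, imaging
from scipy.spatial.transform import Rotation as Ro
def grab(n):
    return imaging.snapshot(n)
def ray(s,p):
    d=np.array([(p[0]-s["cx"])/s["fx"],(p[1]-s["cy"])/s["fy"],1.]); R=np.array(s["R"])
    return -R.T@np.array(s["t"]), R.T@d
def plane(s,p,z):
    o,d=ray(s,p); return o+d*(z-o[2])/d[2]
def tri(s1,p1,s2,p2):
    (a,d),(b,e)=ray(s1,p1),ray(s2,p2); k=np.linalg.lstsq(np.c_[d,-e],b-a,rcond=None)[0]
    P,Q=a+d*k[0],b+e*k[1]; return (P+Q)/2,np.linalg.norm(P-Q)
HUE={"red":(0,4),"orange":(4,14),"green":(45,75),"blue":(105,125)}
def blob(s,col,box,smin=150,vmin=50):
    x0,y0,x1,y1=box; h=cv2.cvtColor(s["image"],cv2.COLOR_RGB2HSV)[y0:y1,x0:x1]
    lo,hi=HUE[col]; m=cv2.inRange(h,(lo,smin,vmin),(hi,255,255))
    c=max(cv2.findContours(m,cv2.RETR_EXTERNAL,cv2.CHAIN_APPROX_NONE)[0],key=cv2.contourArea)
    return c[:,0,:]+[x0,y0]
def cen(c):
    m=cv2.moments(c.reshape(-1,1,2)); return np.array([m["m10"],m["m01"]])/m["m00"]
E
python3 - <<'E'
from h import *
S=pickle.load(open("side0.pkl","rb"));T=pickle.load(open("top0.pkl","rb"))
pl={}
for c,b1,b2 in(("red",(240,150,272,175),(195,155,225,182)),("green",(305,185,340,210),(285,140,315,172))):
    a,b=cen(blob(S,c,b1,120)),cen(blob(T,c,b2,120))
    print(c,a,b,tri(S,a,T,b),plane(S,a,.114),plane(T,b,.114))
a=blob(S,"orange",(250,190,290,220),120,30);b=blob(T,"orange",(248,172,270,205),120,30)
print("pull",cen(a),cen(b),tri(S,cen(a),T,cen(b)),cv2.minAreaRect(a.astype(np.float32)),cv2.minAreaRect(b.astype(np.float32)))
ims=cv2.resize(S["image"][140:230,230:345],None,fx=5,fy=5,interpolation=cv2.INTER_CUBIC)
imt=cv2.resize(T["image"][130:210,200:310],None,fx=5,fy=5,interpolation=cv2.INTER_CUBIC)
cv2.imwrite("pics/crop_s.png",ims[:,:,::-1]);cv2.imwrite("pics/crop_t.png",imt[:,:,::-1])
E
```

```text
red [255.22580645 162.58422939] [210.39176955 167.36954733] (array([0.62191603, 0.11762714, 0.108346  ]), np.float64(2.431955217888701e-07)) [0.61702586 0.1118537  0.114     ] [0.62093833 0.11704928 0.114     ]
green [320.64814815 198.93939394] [298.2431694  155.18032787] (array([ 0.65258094, -0.110932  ,  0.10760699]), np.float64(0.0006672418367001326)) [ 0.64707434 -0.11541985  0.114     ] [ 0.65102079 -0.10988857  0.114     ]
pull [269.07606838 203.17948718] [257.96907216 189.63402062] (array([ 0.5676834 , -0.00593385,  0.06759977]), np.float64(0.0004473925236106597)) ((269.20001220703125, 203.10000610351562), (10.800000190734863, 23.80000114440918), 53.13010025024414) ((257.8599548339844, 189.52000427246094), (23.617366790771484, 5.515433311462402), 81.8698959350586)
```

View pics/crop_s.png

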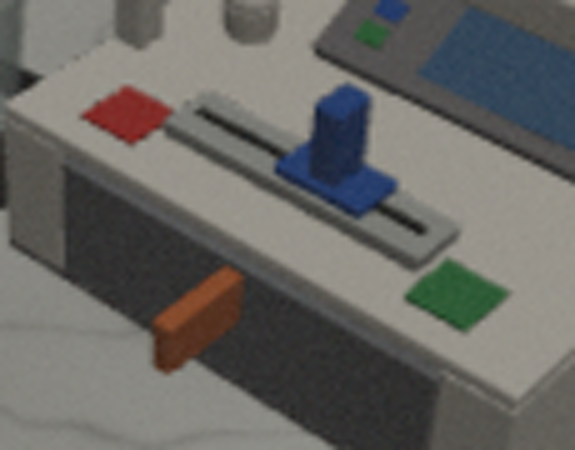

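View pics/crop_t.png

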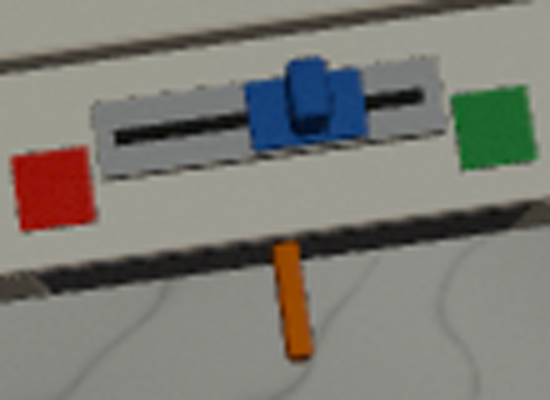

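The crops show the fin's top face centre at about (298.4,159.4) in the side view and (261.2,147.5) in the top view. The pull's top ridge runs from (262.8,205.5) to (277,194) in side and from (260,201) to (257.4,179) in top. I triangulate both next.

Run:
```python
from h import *
S=pickle.load(open("side0.pkl","rb"));T=pickle.load(open("top0.pkl","rb"))
def c(s,p):return (230+p[0]/5,140+p[1]/5) if s=="s" else (200+p[0]/5,130+p[1]/5)
g=np.array([.6526,-.1109]);r=np.array([.6219,.1176])
y=(r-g)/np.linalg.norm(r-g);x=np.array([y[1],-y[0]]);yaw=np.arctan2(x[1],x[0]);print("yaw",np.degrees(yaw))
m=(g+r)/2
for n,ps,pt,z in(("fintop",(342,97),(306,88),.18),("pull end",(163,328),(300,354),.088),("pull root",(236,272),(287,245),.088),
  ("track red end",(190,108),(98,140),.122),("track grn end",(438,250),(440,95),.122),("front edge grn",(500,400),(526,203),.11)):
    P,e=tri(S,c("s",ps),T,c("t",pt));A=plane(S,c("s",ps),z);B=plane(T,c("t",pt),z)
    q=P[:2]-m;print(n,P.round(4),round(e,4),A[:2].round(4),B[:2].round(4),"rel",(q@x).round(4),(q@y).round(4))
```

```text
yaw 7.652121416407288
fintop [ 0.6588 -0.0133  0.1767] 0.0029 [ 0.6567 -0.017 ] [ 0.6569 -0.0123] rel 0.0191 -0.0194
pull end [ 0.5375 -0.0115  0.0805] 0.003 [ 0.5335 -0.0183] [ 0.5357 -0.0104] rel -0.1008 -0.0014
pull root [ 0.5954 -0.0053  0.0833] 0.0033 [ 0.5931 -0.0099] [ 0.5934 -0.0042] rel -0.0426 -0.003
track red end [0.6465 0.0922 0.1147] 0.0036 [0.6414 0.0841] [0.6436 0.0927] rel 0.021 0.0868
track grn end [ 0.6684 -0.0843  0.1119] 0.0013 [ 0.6595 -0.0919] [ 0.6657 -0.0829] rel 0.0192 -0.091
front edge grn [ 0.631  -0.146   0.0686] 0.0354 [ 0.6115 -0.1797] [ 0.6112 -0.1275] rel -0.0261 -0.1472
```

The analyser has a yaw of about 7.6° and its origin is at about (0.7165, 0.014). The lock is at about 0.031, so it must go about 31 mm towards -y to reach 0. Next I write a helper that gives the needed tool-frame deltas in move units.

```bash
cat >> h.py <<'E'
YAW=np.radians(7.6); XA=np.array([np.cos(YAW),np.sin(YAW),0]); YA=np.array([-XA[1],XA[0],0]); ZW=np.array([0,0,1.]); O=np.array([.7165,.014,0])
def A(x,y,z): return O+XA*x+YA*y+ZW*z
def Rt(tilt):   # tool leaning `tilt` deg from straight down, towards +x of analyser
    t=np.radians(tilt); z=np.sin(t)*XA-np.cos(t)*ZW; return np.c_[np.cross(YA,z),YA,z]
def todo(pos,R):   # deltas in jog units: shift in present tool axes, in target axes, turn
    o=telemetry.get_obs(); w,x,y,z=o["ee_rot"]; R0=Ro.from_quat([x,y,z,w]); d=np.array(pos)-o["tool_pos"]
    rv=(R0.inv()*Ro.from_matrix(R)).as_rotvec()
    print("t %.2f"%o["t"],"tcp",o["tool_pos"].round(4),"shift now",(R0.inv().apply(d)/.2).round(3),"shift after turn",(R.T@d/.2).round(3),"turn",(rv/np.pi).round(4),"deg",np.degrees(np.linalg.norm(rv)).round(1),"F",o["contact_force"].round(1),"w",o["grip_width"].round(4))
E
python3 - <<'E'
from h import *
R=Rt(40); g=A(-.06,-.0185,.162)+.019*R[:,2]; pre=g-.13*R[:,2]; print(g,pre)
todo(pre,R); todo([.46,-.03,.36],R)
E
```

```text
[ 0.67157949 -0.01065763  0.14744516] [ 0.58875115 -0.02170929  0.24703093]Traceback (most recent call last):
  File "<stdin>", line 3, in <module>
  File "h.py", line 29, in todo
    print("t %.2f"%o["t"],"tcp",o["tool_pos"].round(4),"shift now",(R0.inv().apply(d)/.2).round(3),"shift after turn",(R.T@d/.2).round(3),"turn",(rv/np.pi).round(4),"deg",np.degrees(np.linalg.norm(rv)).round(1),"F",o["contact_force"].round(1),"w",o["grip_width"].round(4))
                                                                                                                                                                                                                                                       ^^^^^^^^^^^^^^^^^^^^^
AttributeError: 'float' object has no attribute 'round'
```

```bash
sed -i 's/o\["grip_width"\].round(4)/round(o["grip_width"],4)/' h.py
python3 - <<'E'
from h import *
R=Rt(40); todo([.46,-.03,.36],R)
E
```

```text
t 0.10 tcp [0.2223 0.5838 0.2306] shift now [-2.203 -2.446 -0.644] shift after turn [-1.007e+00 -3.199e+00  1.000e-03] turn [-0.0555 -0.2176 -0.1514] deg 48.8 F [-0.5  1.1  0.1] w 0.0857
```

```bash
python3 -m jog '[[1,0,0,-0.16,0,0,0],[1,0,0,-0.16,0,0,0],[1,-0.05,-0.06,-0.16,0,0,0],[1,-0.11,-0.12,-0.08,0,0,0],[1,-0.12,-0.13,0,0,0,0],[1,-0.12,-0.13,0,0,0,0],[1,-0.12,-0.13,0,0,0,0],[1,-0.12,-0.13,0,0,0,0],[1,-0.12,-0.13,0,0,0,0],[1,-0.12,-0.13,0,0,0,0]]' 20
python3 -m jog '[[1,-0.12,-0.13,0,0,0,0],[1,-0.12,-0.13,0,0,0,0],[1,-0.12,-0.13,0,0,0,0],[1,-0.12,-0.13,0,0,0,0],[1,-0.12,-0.13,0,0,0,0],[1,-0.12,-0.13,0,0,0,0],[1,-0.12,-0.13,0,0,0,0],[1,-0.12,-0.13,0,0,0,0],[1,-0.12,-0.13,0,0,0,0],[1,0,0,0,0,0,0]]'
python3 -c "
from h import *
todo([.46,-.03,.36],Rt(40))"
```

```text
t: 0.93
tool_pos: [0.3188, 0.3402, 0.343]
ee_rot: [-0.0, 0.181, 0.983, -0.0]
contact_force: [0.7, 0.4, -0.1]
grip_width: 0.0852
finger_force: 0.0
t: 1.77
tool_pos: [0.4386, 0.0397, 0.3434]
ee_rot: [0.0, 0.185, 0.983, -0.0]
contact_force: [0.6, 0.2, 0.4]
grip_width: 0.0851
finger_force: 0.0
t 1.77 tcp [0.4386 0.0397 0.3434] shift now [-0.227 -0.286 -0.083] shift after turn [-0.099 -0.36  -0.025] turn [-0.0563 -0.2171 -0.1541] deg 49.0 F [0.6 0.2 0.4] w 0.0851
```

Now the turn, in 8 rows.

```bash
python3 -m jog '[[1,0,0,0,-0.007,-0.027,-0.019],[1,0,0,0,-0.007,-0.027,-0.019],[1,0,0,0,-0.007,-0.027,-0.019],[1,0,0,0,-0.007,-0.027,-0.019],[1,0,0,0,-0.007,-0.027,-0.019],[1,0,0,0,-0.007,-0.027,-0.019],[1,0,0,0,-0.007,-0.027,-0.019],[1,0,0,0,-0.007,-0.027,-0.019],[1,0,0,0,0,0,0]]'
python3 - <<'E'
from h import *
R=Rt(40); g=A(-.06,-.0185,.162)+.019*R[:,2]
todo(g-.14*R[:,2],R); todo(g,R); print(telemetry.get_obs()["joints"].round(2))
E
```

```text
t: 2.52
tool_pos: [0.4374, 0.0472, 0.348]
ee_rot: [0.243, 0.007, 0.97, 0.025]
contact_force: [0.6, 0.2, -0.0]
grip_width: 0.0853
finger_force: 0.0
t 2.52 tcp [0.4374 0.0472 0.348 ] shift now [-0.429 -0.371  0.737] shift after turn [-0.215 -0.442  0.79 ] turn [-0.0103 -0.0649 -0.0448] deg 14.3 F [ 0.6  0.2 -0. ] w 0.0853
t 2.52 tcp [0.4374 0.0472 0.348 ] shift now [-0.569 -0.339  1.422] shift after turn [-0.215 -0.442  1.49 ] turn [-0.0103 -0.0649 -0.0448] deg 14.3 F [ 0.6  0.2 -0. ] w 0.0853
[-0.22 -0.5  -0.04  2.07  0.07  1.08  1.28]
```

```bash
python3 -m jog '[[1,-0.08,-0.074,0.147,0,0,0],[1,-0.08,-0.074,0.147,0,0,0],[1,-0.08,-0.074,0.147,0,0,0],[1,-0.08,-0.074,0.147,0,0,0],[1,-0.08,-0.074,0.147,0,0,0],[1,0,0,0,-0.005,-0.032,-0.022],[1,0,0,0,-0.005,-0.032,-0.022],[1,0,0,0,0,0,0]]'
python3 - <<'E'
from h import *
R=Rt(40); g=A(-.06,-.0185,.162)+.019*R[:,2]
todo(g-.14*R[:,2],R); todo(g,R); print(telemetry.get_obs()["joints"].round(2))
E
```

```text
t: 3.18
tool_pos: [0.5741, -0.0185, 0.2459]
ee_rot: [0.337, -0.065, 0.939, 0.024]
contact_force: [-0.8, -0.5, -0.8]
grip_width: 0.0852
finger_force: 0.0
t 3.18 tcp [ 0.5741 -0.0185  0.2459] shift now [-0.057 -0.026 -0.009] shift after turn [-0.058 -0.026 -0.009] turn [ 0.0014 -0.0031  0.0014] deg 0.7 F [-0.8 -0.5 -0.8] w 0.0852
t 3.18 tcp [ 0.5741 -0.0185  0.2459] shift now [-0.064 -0.029  0.691] shift after turn [-0.058 -0.026  0.691] turn [ 0.0014 -0.0031  0.0014] deg 0.7 F [-0.8 -0.5 -0.8] w 0.0852
[-0.26 -0.24  0.24  2.18 -0.05  0.51  1.74]
```

```bash
python3 -m jog '[[1,-0.03,-0.015,0.0,0,-0.003,0.001],[1,-0.03,-0.014,0.1,0,0,0],[1,0,0,0.1,0,0,0],[1,0,0,0.1,0,0,0],[1,0,0,0.09,0,0,0],[1,0,0,0,0,0,0]]'
python3 - <<'E'
from h import *
R=Rt(40); g=A(-.06,-.0185,.162)+.019*R[:,2]; todo(g,R)
S=imaging.snapshot("side");T=imaging.snapshot("top")
f=lambda s,b:cv2.resize(s["image"][b[1]:b[3],b[0]:b[2]],(400,400),interpolation=cv2.INTER_CUBIC)
cv2.imwrite("pics/c1.png",np.hstack([f(S,(230,90,340,200)),f(T,(205,90,315,200))])[:,:,::-1])
E
```

```text
t: 3.68
tool_pos: [0.6388, -0.0141, 0.1999]
ee_rot: [0.343, -0.062, 0.937, 0.025]
contact_force: [-0.5, 0.4, 0.0]
grip_width: 0.0851
finger_force: 0.0
t 3.68 tcp [ 0.6388 -0.0141  0.1999] shift now [ 0.043 -0.006  0.307] shift after turn [ 0.042 -0.005  0.307] turn [ 0.0015  0.001  -0.0004] deg 0.3 F [-0.5  0.4  0. ] w 0.0851
```

View pics/c1.png

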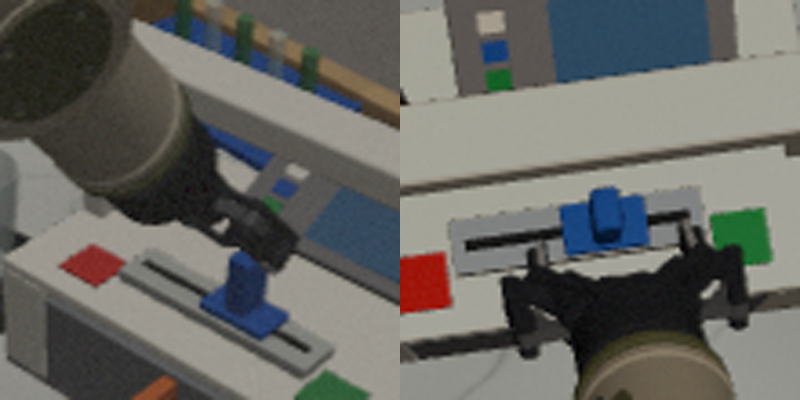

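In the top view (right half) the fingers straddle the fin: finger tips at crop x of about 540 and 690, the fin at 607. That is well centred, so I go in and close.

```bash
python3 -m jog '[[1,0.02,0,0.08,0,0,0],[1,0.02,0,0.08,0,0,0],[1,0,0,0.08,0,0,0],[1,0,0,0.06,0,0,0],[1,0,0,0,0,0,0],[0,0,0,0,0,0,0],[0,0,0,0,0,0,0],[0,0,0,0,0,0,0],[0,0,0,0,0,0,0],[0,0,0,0,0,0,0]]' 25
python3 -m jog '[[0,0,0,0,0,0,0],[0,0,0,0,0,0,0],[0,0,0,0,0,0,0]]'
python3 - <<'E'
from h import *
R=Rt(40); g=A(-.06,-.0185,.162)+.019*R[:,2]; todo(g,R); todo(A(-.06,-.05,.162)+.019*R[:,2],R)
E
```

```text
t: 4.62
tool_pos: [0.6697, -0.0116, 0.1507]
ee_rot: [0.344, -0.062, 0.936, 0.025]
contact_force: [0.5, -0.1, -0.4]
grip_width: 0.0256
finger_force: 0.0
t: 4.87
tool_pos: [0.6697, -0.0116, 0.1506]
ee_rot: [0.344, -0.062, 0.937, 0.025]
contact_force: [-6.8, 0.2, 6.9]
grip_width: 0.0199
finger_force: 31.0
t 4.87 tcp [ 0.6697 -0.0116  0.1506] shift now [0.003 0.004 0.018] shift after turn [0.002 0.004 0.018] turn [ 0.0011  0.0021 -0.0007] deg 0.4 F [-6.8  0.2  6.9] w 0.0199
t 4.87 tcp [ 0.6697 -0.0116  0.1506] shift now [ 0.002 -0.154  0.018] shift after turn [ 0.002 -0.154  0.018] turn [ 0.0011  0.0021 -0.0007] deg 0.4 F [-6.8  0.2  6.9] w 0.0199
```

Gripped: width 19.9 mm, which matches the fin. Now I slide towards -y and watch the force.

```bash
python3 -m jog '[[0,0,-0.02,0,0,0,0],[0,0,-0.025,0,0,0,0],[0,0,-0.025,0,0,0,0],[0,0,-0.025,0,0,0,0],[0,0,-0.025,0,0,0,0],[0,0,-0.015,0,0,0,0],[0,0,0,0,0,0,0]]'
python3 -m jog '[[0,0,-0.015,0,0,0,0],[0,0,-0.01,0,0,0,0],[0,0,0,0,0,0,0]]'
python3 -m jog '[[0,0,-0.015,0,0,0,0],[0,0,0,0,0,0,0],[0,0,0,0,0,0,0]]'
```

```text
t: 5.45
tool_pos: [0.6734, -0.0389, 0.1506]
ee_rot: [0.344, -0.062, 0.936, 0.025]
contact_force: [-6.0, -2.3, 7.1]
grip_width: 0.0196
finger_force: 31.0
t: 5.7
tool_pos: [0.6739, -0.0425, 0.1505]
ee_rot: [0.344, -0.062, 0.937, 0.025]
contact_force: [-9.0, 2.7, 8.4]
grip_width: 0.0198
finger_force: 31.5
t: 5.95
tool_pos: [0.674, -0.0426, 0.1505]
ee_rot: [0.344, -0.064, 0.937, 0.027]
contact_force: [-13.7, 9.8, 13.4]
grip_width: 0.02
finger_force: 32.1
```

The lock stopped at 31 mm of travel, which matches the estimate, and the force rose. I release, retreat along the tool axis and check.

```bash
python3 -m jog '[[1,0,0,0,0,0,0],[1,0,0,0,0,0,0],[1,0,0,0,0,0,0],[1,0,0,0,0,0,0],[1,0,0,0,0,0,0],[1,0,0,-0.1,0,0,0],[1,0,0,-0.15,0,0,0],[1,0,0,-0.15,0,0,0],[1,0,0,-0.15,0,0,0],[1,0,0,-0.15,0,0,0]]'
python3 - <<'E'
from h import *
R=Rt(40); g=A(-.16,0,.07)+.019*R[:,2]; todo(g-.12*R[:,2],R)
S=imaging.snapshot("side");T=imaging.snapshot("top")
f=lambda s,b:cv2.resize(s["image"][b[1]:b[3],b[0]:b[2]],(400,400),interpolation=cv2.INTER_CUBIC)
cv2.imwrite("pics/c2.png",np.hstack([f(S,(235,120,345,230)),f(T,(205,100,315,210))])[:,:,::-1])
E
```

```text
t: 6.78
tool_pos: [0.5835, -0.0593, 0.2572]
ee_rot: [0.344, -0.062, 0.937, 0.024]
contact_force: [0.3, 0.3, -0.3]
grip_width: 0.0854
finger_force: 0.0
t 6.78 tcp [ 0.5835 -0.0593  0.2572] shift now [0.674 0.273 0.15 ] shift after turn [0.672 0.275 0.153] turn [ 0.0007  0.0017 -0.0007] deg 0.4 F [ 0.3  0.3 -0.3] w 0.0854
```

View pics/c2.png

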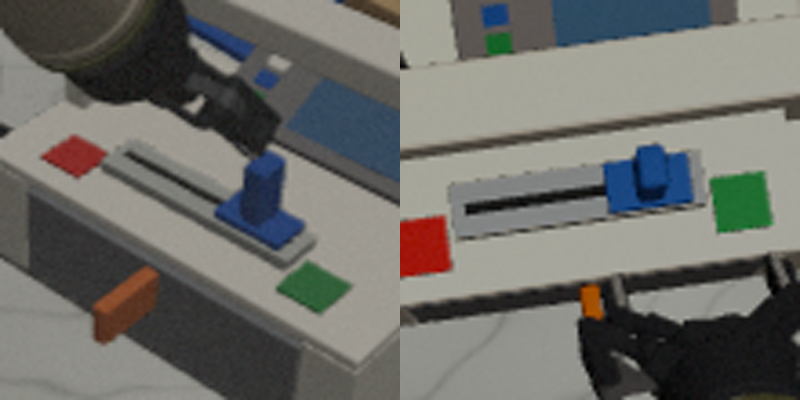

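The carriage stands at the green end, about 10 mm short of the track end as its geometry gives. The pull is unmoved, at crop (592,300) in the top view. Now to the pre-grasp at the pull.

```bash
python3 -m jog '[[1,0.1,0.09,0,0,0,0],[1,0.1,0.09,0,0,0,0],[1,0.1,0.09,0,0,0,0],[1,0.15,0,0.03,0,0,0],[1,0.12,0,0.06,0,0,0],[1,0.1,0,0.06,0,0,0],[1,0,0,0,0,0,0]]'
python3 - <<'E'
from h import *
R=Rt(40); g=A(-.16,0,.07)+.019*R[:,2]; todo(g,R)
S=imaging.snapshot("side");T=imaging.snapshot("top")
f=lambda s,b:cv2.resize(s["image"][b[1]:b[3],b[0]:b[2]],(400,400),interpolation=cv2.INTER_CUBIC)
cv2.imwrite("pics/c3.png",np.hstack([f(S,(200,130,310,240)),f(T,(205,130,315,240))])[:,:,::-1])
E
```

```text
t: 7.47
tool_pos: [0.5047, -0.0142, 0.1766]
ee_rot: [0.342, -0.063, 0.937, 0.025]
contact_force: [-0.3, -0.3, 0.2]
grip_width: 0.0855
finger_force: 0.0
t 7.47 tcp [ 0.5047 -0.0142  0.1766] shift now [ 0.138 -0.003  0.676] shift after turn [ 0.137 -0.     0.676] turn [0.0014 0.0005 0.0003] deg 0.3 F [-0.3 -0.3  0.2] w 0.0855
```

View pics/c3.png

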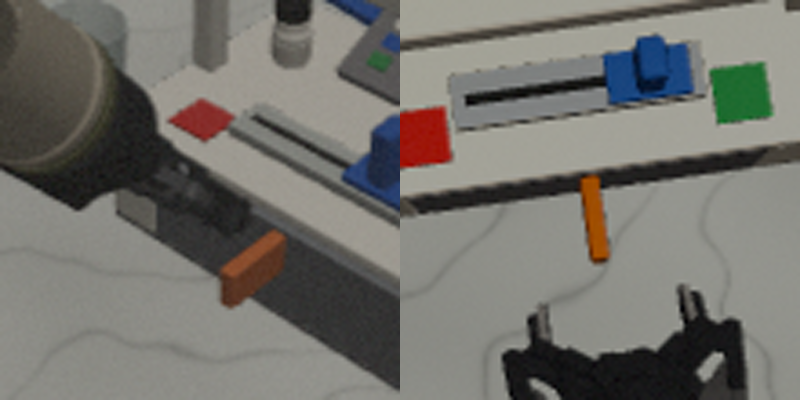

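The fingers straddle the pull's axis: tips at crop x 543 and 685, with the pull line reaching about 603. The centring is within a few mm, so I advance.

```bash
python3 -m jog '[[1,0.05,0.005,0.08,0,0,0],[1,0.05,0.005,0.1,0,0,0],[1,0.04,0,0.1,0,0,0],[1,0,0,0.1,0,0,0],[1,0,0,0.1,0,0,0],[1,0,0,0.1,0,0,0],[1,0,0,0.07,0,0,0],[1,0,0,0,0,0,0]]'
python3 - <<'E'
from h import *
R=Rt(40); g=A(-.16,0,.07)+.019*R[:,2]; todo(g,R)
E
```

```text
t: 8.23
tool_pos: [0.5659, -0.0011, 0.0766]
ee_rot: [0.34, -0.067, 0.938, 0.026]
contact_force: [-0.7, -0.1, -0.1]
grip_width: 0.0855
finger_force: 0.0
t 8.23 tcp [ 0.5659 -0.0011  0.0766] shift now [ 0.055 -0.025  0.092] shift after turn [ 0.055 -0.025  0.092] turn [ 0.0033 -0.0009  0.0021] deg 0.7 F [-0.7 -0.1 -0.1] w 0.0855
```

```bash
python3 -m jog '[[1,0.03,-0.01,0.05,0,0,0],[1,0.025,-0.005,0.045,0,0,0],[1,0,0,0,0,0,0],[0,0,0,0,0,0,0],[0,0,0,0,0,0,0],[0,0,0,0,0,0,0],[0,0,0,0,0,0,0],[0,0,0,0,0,0,0]]' 30
python3 -m jog '[[0,0,0,0,0,0,0],[0,0,0,0,0,0,0],[0,0,0,0,0,0,0],[0,0,0,0,0,0,0]]'
python3 - <<'E'
from h import *
R=Rt(40); g=A(-.16,0,.07)+.019*R[:,2]; todo(g,R); todo(telemetry.get_obs()["tool_pos"]-.11*XA,R)
E
```

```text
t: 8.9
tool_pos: [0.5695, -0.0067, 0.0674]
ee_rot: [0.333, -0.067, 0.94, 0.026]
contact_force: [-0.4, -0.2, 0.1]
grip_width: 0.0258
finger_force: 0.0
t: 9.23
tool_pos: [0.5693, -0.0059, 0.0674]
ee_rot: [0.333, -0.068, 0.94, 0.027]
contact_force: [-7.5, 3.4, 7.4]
grip_width: 0.0136
finger_force: 30.2
t 9.23 tcp [ 0.5693 -0.0059  0.0674] shift now [0.035 0.001 0.049] shift after turn [0.035 0.001 0.048] turn [ 0.0039 -0.0055  0.0021] deg 1.3 F [-7.5  3.4  7.4] w 0.0136
t 9.23 tcp [ 0.5693 -0.0059  0.0674] shift now [ 0.427  0.007 -0.346] shift after turn [ 0.421  0.    -0.354] turn [ 0.0039 -0.0055  0.0021] deg 1.3 F [-7.5  3.4  7.4] w 0.0136
```

Gripped: width 13.6 mm, which matches the pull. I draw slowly at about 30 mm/s, with a ramp.

```bash
python3 -m jog '[[0,0.003,0,-0.0025,0,0,0],[0,0.006,0,-0.005,0,0,0],[0,0.01,0,-0.008,0,0,0],[0,0.01,0,-0.008,0,0,0],[0,0.01,0,-0.008,0,0,0],[0,0.01,0,-0.008,0,0,0],[0,0.01,0,-0.008,0,0,0],[0,0.01,0,-0.008,0,0,0],[0,0.01,0,-0.008,0,0,0],[0,0.01,0,-0.008,0,0,0]]'
python3 - <<'E'
from h import *
o=telemetry.get_obs(); d=o["tool_pos"]-np.array([.5693,-.0059,.0674]); print(d@XA,d@YA,d[2],o["joints"].round(2)); todo([.4603,-.0205,.0674],Rt(40))
E
```

```text
t: 10.07
tool_pos: [0.5467, -0.009, 0.0674]
ee_rot: [0.333, -0.068, 0.94, 0.027]
contact_force: [1.0, 6.1, -0.7]
grip_width: 0.0136
finger_force: 29.9
-0.022813198867789427 -9.077534504460917e-05 1.5801961458367098e-05 [ 0.71  0.08 -0.71  2.37 -0.9   0.07  2.6 ]
t 10.07 tcp [ 0.5467 -0.009   0.0674] shift now [ 0.339  0.006 -0.274] shift after turn [ 0.334  0.    -0.28 ] turn [ 0.0041 -0.0057  0.0023] deg 1.3 F [ 1.   6.1 -0.7] w 0.0136
```

Joints 4, 6 and 7 are close to their limits in this tilted pose. I release, back off and regrasp with less tilt; the gripper has room for that in front of the deck.

```bash
python3 -m jog '[[0,0,0,0,0,0,0],[1,0,0,0,0,0,0],[1,0,0,0,0,0,0],[1,0,0,0,0,0,0],[1,0,0,0,0,0,0],[1,0,0,-0.1,0,0,0],[1,0,0,-0.15,0,0,0],[1,0,0,-0.15,0,0,0],[1,0,0,-0.1,0,0,0],[1,0,0,0,0,0,0]]'
python3 -c "
from h import *
print(telemetry.get_obs()['joints'].round(2)); R=Rt(15); todo(A(-.183,0,.07)+.019*R[:,2],R)"
python3 -m jog '[[1,0,0,0,0,0.03,0],[1,0,0,0,0,0.03,0],[1,0,0,0,0,0.03,0],[1,0,0,0,0,0.03,0],[1,0,0,0,0,0.015,0],[1,0,0,0,0,0,0]]'
python3 -c "
from h import *
print(telemetry.get_obs()['joints'].round(2)); R=Rt(15); todo(A(-.183,0,.07)+.019*R[:,2],R)"
```

```text
t: 10.9
tool_pos: [0.4915, -0.0204, 0.1479]
ee_rot: [0.333, -0.067, 0.94, 0.024]
contact_force: [0.7, -0.6, 0.5]
grip_width: 0.0855
finger_force: 0.0
[ 0.93 -0.32 -0.78  2.41 -0.98  0.45  2.6 ]
t 10.90 tcp [ 0.4915 -0.0204  0.1479] shift now [0.11  0.019 0.53 ] shift after turn [-0.115  0.022  0.529] turn [0.0018 0.1332 0.003 ] deg 24.0 F [ 0.7 -0.6  0.5] w 0.0855
t: 11.4
tool_pos: [0.4939, -0.0183, 0.146]
ee_rot: [0.132, -0.072, 0.989, 0.014]
contact_force: [0.5, 0.8, -0.8]
grip_width: 0.0854
finger_force: 0.0
[ 1.39 -0.05 -1.35  2.07 -0.14  0.83  1.84]
t 11.40 tcp [ 0.4939 -0.0183  0.146 ] shift now [-0.102  0.005  0.517] shift after turn [-0.104  0.013  0.516] turn [0.0041 0.0013 0.0037] deg 1.0 F [ 0.5  0.8 -0.8] w 0.0854
```

```bash
python3 -m jog '[[1,-0.05,0.005,0.05,0.002,0,0.002],[1,-0.05,0.005,0.1,0.002,0,0.002],[1,0,0,0.1,0,0,0],[1,0,0,0.1,0,0,0],[1,0,0,0.06,0,0,0],[1,0,0,0,0,0,0]]'
python3 -c "
from h import *
print(telemetry.get_obs()['joints'].round(2)); R=Rt(15); todo(A(-.183,0,.07)+.019*R[:,2],R)"
```

```text
t: 11.9
tool_pos: [0.5227, -0.0112, 0.0716]
ee_rot: [0.127, -0.067, 0.99, 0.011]
contact_force: [-1.0, -0.5, 0.8]
grip_width: 0.0858
finger_force: 0.0
[ 1.05  0.31 -1.19  2.08  0.42  0.72  1.34]
t 11.90 tcp [ 0.5227 -0.0112  0.0716] shift now [-0.059 -0.004  0.118] shift after turn [-0.058 -0.003  0.119] turn [ 0.0014 -0.0021  0.0007] deg 0.5 F [-1.  -0.5  0.8] w 0.0858
```

Joint margins are good now. I finish the approach and grip.

```bash
python3 -m jog '[[1,-0.03,-0.002,0.05,0,0,0],[1,-0.025,-0.002,0.05,0,0,0],[1,0,0,0.01,0,0,0],[0,0,0,0,0,0,0],[0,0,0,0,0,0,0],[0,0,0,0,0,0,0],[0,0,0,0,0,0,0],[0,0,0,0,0,0,0],[0,0,0,0,0,0,0]]' 30
python3 -m jog '[[0,0,0,0,0,0,0],[0,0,0,0,0,0,0],[0,0,0,0,0,0,0]]'
python3 -c "
from h import *
print(telemetry.get_obs()['joints'].round(2)); todo(telemetry.get_obs()['tool_pos']-.087*XA,Rt(15))"
```

```text
t: 12.65
tool_pos: [0.5414, -0.0099, 0.0573]
ee_rot: [0.13, -0.067, 0.989, 0.009]
contact_force: [-0.4, -2.5, 5.5]
grip_width: 0.0136
finger_force: 35.0
t: 12.9
tool_pos: [0.5414, -0.0099, 0.0574]
ee_rot: [0.13, -0.067, 0.989, 0.009]
contact_force: [-2.4, 4.8, 3.8]
grip_width: 0.0138
finger_force: 34.6
[ 0.96  0.37 -1.12  2.05  0.5   0.71  1.27]
t 12.90 tcp [ 0.5414 -0.0099  0.0574] shift now [ 0.42   0.001 -0.112] shift after turn [ 0.42  -0.    -0.113] turn [ 0.0003 -0.0004  0.0006] deg 0.1 F [-2.4  4.8  3.8] w 0.0138
```

```bash
python3 -m jog '[[0,0.004,0,-0.001,0,0,0],[0,0.008,0,-0.002,0,0,0],[0,0.012,0,-0.003,0,0,0],[0,0.012,0,-0.003,0,0,0],[0,0.012,0,-0.003,0,0,0],[0,0.012,0,-0.003,0,0,0],[0,0.012,0,-0.003,0,0,0],[0,0.012,0,-0.004,0,0,0],[0,0.012,0,-0.003,0,0,0],[0,0.012,0,-0.004,0,0,0]]'
python3 -m jog '[[0,0.012,0,-0.003,0,0,0],[0,0.012,0,-0.003,0,0,0],[0,0.012,0,-0.004,0,0,0],[0,0.012,0,-0.003,0,0,0],[0,0.012,0,-0.003,0,0,0],[0,0.012,0,-0.003,0,0,0],[0,0.012,0,-0.003,0,0,0],[0,0.012,0,-0.003,0,0,0],[0,0.012,0,-0.003,0,0,0],[0,0.012,0,-0.003,0,0,0]]'
python3 -c "
from h import *
print(telemetry.get_obs()['joints'].round(2)); todo(np.array([.5414,-.0099,.0574])-.087*XA,Rt(15))"
```

```text
t: 13.73
tool_pos: [0.5194, -0.0129, 0.0574]
ee_rot: [0.13, -0.067, 0.989, 0.009]
contact_force: [2.2, 5.1, -1.5]
grip_width: 0.0137
finger_force: 33.6
t: 14.57
tool_pos: [0.4951, -0.0162, 0.0573]
ee_rot: [0.13, -0.067, 0.989, 0.009]
contact_force: [0.7, 6.1, 1.0]
grip_width: 0.0139
finger_force: 34.0
[ 1.13  0.27 -1.24  2.15  0.38  0.66  1.37]
t 14.57 tcp [ 0.4951 -0.0162  0.0573] shift now [ 0.195  0.001 -0.052] shift after turn [ 0.195  0.001 -0.052] turn [ 0.0003 -0.      0.0006] deg 0.1 F [0.7 6.1 1. ] w 0.0139
```

```bash
python3 -m jog '[[0,0.012,0,-0.003,0,0,0],[0,0.012,0,-0.003,0,0,0],[0,0.012,0,-0.004,0,0,0],[0,0.012,0,-0.003,0,0,0],[0,0.012,0,-0.003,0,0,0],[0,0.012,0,-0.003,0,0,0],[0,0.012,0,-0.003,0,0,0],[0,0.012,0,-0.003,0,0,0],[0,0.012,0,-0.003,0,0,0],[0,0.012,0,-0.003,0,0,0]]'
python3 -m jog '[[0,0.01,0,-0.003,0,0,0],[0,0.01,0,-0.003,0,0,0],[0,0.008,0,-0.002,0,0,0],[0,0.008,0,-0.002,0,0,0],[0,0.008,0,-0.002,0,0,0],[0,0.008,0,-0.002,0,0,0],[0,0.008,0,-0.002,0,0,0],[0,0.008,0,-0.002,0,0,0],[0,0,0,0,0,0,0]]'
python3 -c "
from h import *
print(telemetry.get_obs()['joints'].round(2)); todo(np.array([.5414,-.0099,.0574])-.087*XA,Rt(15))"
```

```text
t: 15.4
tool_pos: [0.4708, -0.0195, 0.0573]
ee_rot: [0.13, -0.067, 0.989, 0.009]
contact_force: [1.3, 7.9, 3.9]
grip_width: 0.0137
finger_force: 34.3
t: 16.15
tool_pos: [0.4568, -0.0214, 0.0573]
ee_rot: [0.13, -0.067, 0.989, 0.009]
contact_force: [-2.6, 7.9, 9.4]
grip_width: 0.0134
finger_force: 35.2
[ 1.35  0.15 -1.39  2.24  0.2   0.62  1.54]
t 16.15 tcp [ 0.4568 -0.0214  0.0573] shift now [ 0.008  0.001 -0.003] shift after turn [ 0.008  0.001 -0.003] turn [ 0.0002 -0.0001  0.0006] deg 0.1 F [-2.6  7.9  9.4] w 0.0134
```

```bash
python3 -m jog '[[0,0.008,0,-0.002,0,0,0],[0,0.008,0,-0.002,0,0,0],[0,0,0,0,0,0,0]]'
python3 -m jog '[[0,0.008,0,-0.002,0,0,0],[0,0.008,0,-0.002,0,0,0],[0,0,0,0,0,0,0]]'
```

```text
t: 16.4
tool_pos: [0.4548, -0.0217, 0.0575]
ee_rot: [0.132, -0.067, 0.989, 0.009]
contact_force: [14.2, 7.8, -13.1]
grip_width: 0.0136
finger_force: 32.8
t: 16.65
tool_pos: [0.4533, -0.0219, 0.0584]
ee_rot: [0.134, -0.067, 0.989, 0.009]
contact_force: [25.5, 9.9, -23.3]
grip_width: 0.0135
finger_force: 30.6
```

The stop is reached: the force jumps to 25 N and total travel is about 110 mm. I relax the pull, open and back off.

```bash
python3 -m jog '[[0,-0.008,0,0.002,0,0,0],[0,-0.006,0,0.002,0,0,0],[1,0,0,0,0,0,0],[1,0,0,0,0,0,0],[1,0,0,0,0,0,0],[1,0,0,0,0,0,0],[1,0,0,0,0,0,0],[1,0,0,-0.08,0,0,0],[1,0,0,-0.1,0,0,0],[1,0,0,-0.15,0,0,0]]'
python3 -m jog '[[1,0,0,-0.15,0,0,0],[1,0,0,-0.15,0,0,0],[1,0,0.15,-0.1,0,0,0],[1,0,0.18,0,0,0,0],[1,0,0.18,0,0,0,0],[1,0,0,0,0,0,0],[1,0,0,0,0,0,0]]'
python3 - <<'E'
from h import *
S=imaging.snapshot("side");T=imaging.snapshot("top")
f=lambda s,b:cv2.resize(s["image"][b[1]:b[3],b[0]:b[2]],(400,400),interpolation=cv2.INTER_CUBIC)
cv2.imwrite("pics/c4.png",np.hstack([f(S,(180,100,380,300)),f(T,(150,100,350,300))])[:,:,::-1])
a=blob(T,"orange",(240,170,285,250),120,30); a0=blob(pickle.load(open("top0.pkl","rb")),"orange",(248,172,270,205),120,30)
P=[plane(T,c[c[:,1].argmax()],.088) for c in(a0,a)]; print("pull end moved",(P[1]-P[0])@XA)
E
```

```text
t: 17.48
tool_pos: [0.4349, -0.0281, 0.0987]
ee_rot: [0.121, -0.063, 0.991, 0.007]
contact_force: [-1.2, -2.3, -3.7]
grip_width: 0.0853
finger_force: 0.0
t: 18.07
tool_pos: [0.4036, 0.0725, 0.1771]
ee_rot: [0.121, -0.066, 0.99, 0.005]
contact_force: [0.6, -0.5, 0.0]
grip_width: 0.0853
finger_force: 0.0
pull end moved -0.10771623824772969
```

View pics/c4.png

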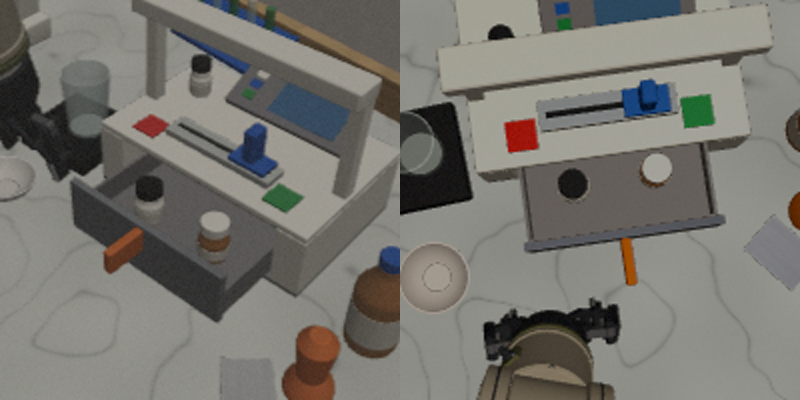

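Both jars stand upright at crop (573,183) and (656,168), with the tray out and the lock at the green end. The beaker, dish and vial are undisturbed and the gripper is clear. The top view gives about 108 mm of tray travel (one pixel is about 2.4 mm), and the stop force confirmed the end, so I hand in.

```bash
python3 -c "
from plant import workorder
print(workorder.hand_in())"
```

```text
the job is handed in; nothing more can be done
None
```

The job is handed in, with no verdict returned: the lock is at its green end stop, the tray is drawn to its stop (about 108 mm in the top view, 110 mm by the arm's travel), both jars are standing, the gripper is clear, and no bystander looks moved in the last pictures.

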